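# Swing the probe over the beaker and press it in

### The job

Get the probe stand ready to measure: with a fingertip, push the swing arm round until its raised probe hangs over the middle of the clear beaker, then press the cap on top of the probe down to its stop, so that the probe stands inside the beaker. Nothing needs gripping and nothing may be lifted: do not touch the beaker, leave it and the things round the stand where they are, and finish with the hand clear of everything.

Things in the scene. Friction and masses are not known exactly. Their poses are not given: they have to be found in the camera images.
- stand: fixed probe stand: grey round foot 120 mm across and 14 mm high, slim steel column 22 mm across. Origin: centre of the underside of the foot, on the column's axis, which is the vertical hinge axis of the arm. A tall grey machine stands behind it and to its right (its near side runs from about x 0.55, y -0.15 to x 0.75, y 0.05), so reach the work from the front. The -x axis of the stand is the middle direction of the arm's sweep; z up
- swing_arm (a joint): angle of the swing arm about the column, rad, -1.25 to 1.25. At 0 the arm points along the stand's -x axis; it grows anticlockwise seen from above (at angle a the arm points along (-cos a, -sin a) in the stand's frame). Friction (about 0.25 N m) holds it where it is left; 2 to 3 N sideways at the bar's middle moves it
- bar_middle (a point): point on the top face, on the centre line, of the arm's flat aluminium bar, 95 mm from the column axis. The bar is 16 mm wide and 20 mm high (its top 137 mm, its underside 117 mm above the bench) and is bare from 20 to 154 mm from the axis; push on its side. The hub on the column, 40 mm across, reaches 148 mm above the bench. Axes as the arm's: -x outward along the bar, z up
- probe_tip (a point): lower end of the probe, a round rod 12 mm across hanging from a 32 mm square head at the outer end of the arm, 170 mm from the column axis; 81 mm above the bench when raised, 46 mm when pressed in
- cap_top (a point): centre of the top of the black round cap (24 mm across) on the probe, straight above the probe tip, 183 mm above the bench when raised and 148 mm at the stop; press here
- probe (a joint): how far the probe is pressed down, m: 0 raised (at the start) to 0.035 at the stop. Friction of 3 N holds it; 3 to 5 N on the cap moves it, it does not come back up by itself
- beaker_middle (a point): the clear empty beaker (loose, thin-walled, 55 mm across, 70 mm high, open at the top): point on its axis half-way up, 35 mm above the bench. It stands under the probe's sweep within about 9 mm of the circle of the probe, at an arm angle of about -0.75, 0 or 0.75
- pot: closed white round pot (33 mm across, 34 mm high) that stands at another of the three places under the sweep; leave it. Origin: centre of its underside
- filter_rack: small grey rack (92 x 25 x 32 mm) that stands at another of the three places; leave it. Origin: centre of its underside, x along its length
- bottle_tall: blue-capped bottle (68 mm across, 167 mm high), bystander to the left of the stand; origin: centre of its underside
- bottle_short: red-capped bottle (50 mm across, 117 mm high), bystander; origin: centre of its underside
- tube: standing capped tube (34 mm across, 115 mm high), bystander; origin: centre of its underside

How it is judged:
By the outcome, as a careful person would: the job done as asked, in the order asked, and still so for the second after the job is handed in, with the robot touching nothing.
It also fails if it takes over 45 s, if anything falls off the work surface, if the arm or the gripper's body presses on something with over 40 N, if the wrist force passes 120 N, or if a joint passes its speed limit or range.

### The arm

A 6-joint arm with a two-finger parallel gripper is mounted at the origin on a cart in front of the work surface, level with it; the furniture and walls round the work are solid. World frame = base frame: x ahead of the robot, y to its left, z up, the work surface at z = 0. Lengths are in m, angles in rad, forces in N, time in s.
With the tool pointing down it reaches from about 0.35 to 0.975 m from the base axis. Payload 4.9 kg.
Tool frame: the origin (TCP) lies midway between the tips of the shut fingers; the grasp point (between the pads) lies 19 mm behind it (manip.grip_point_offset is the distance from the TCP to the grasp point, in m); z points along the fingers, y is the direction in which the jaws open and shut (so a half turn about z gives the same grasp; the last joint's range is limited). The gripper opens to 85 mm and grips with 20 to 120 N. Pads are 22 mm wide; open, the fingers measure 114 mm over their backs; the gripper's body (76 mm by 85 mm) begins 54 mm behind the grasp point. The pads swing forward as they close: fully open they stand 13 mm farther back than shut.
Start: joints at [-1.39, 0.053, 1.613, -0, 1.476, -0.119], TCP at [0.185, -0.597, 0.231] pointing down, gripper open.
Joint ranges: [-3.01, 3.01], [-1.01, 2.22], [0.06, 2.58], [-1.02, 4.17], [0.09, 2.62], [-3.14, 3.14]. Speed limits (rad/s): [2.57, 2.57, 3.14, 3.14, 3.14, 3.14].

### API

Orientations are given as a unit quaternion [w, x, y, z].
In Python, from plant import manip gives the robot as it stands. The module is installed in compiled form; this text tells all that it offers.
- The arm moves only by the tool send_rows, never from a script. Its argument "steps" is a list of rows, each a list of 6 numbers: the shift along the tool's x, y, z in m, then the turn, a rotation vector about the tool's x, y, z in degrees. In form: [[dx, dy, dz, wx, wy, wz], ...]. A call has 1 to 8 rows; each row shifts and turns the commanded pose from where the row before left it, along the tool's axes as they then stand; what a row does not reach is not made up. A row lasts 1/8 s, in which the tool goes at most 62.5 mm and 10.7 degrees, less where a joint would pass 70% of its speed; a pose out of reach is approached as far as the arm can. A call is refused whole if a number of a shift passes 0.0625 or a number of a turn 10.7, either way. A call with a gripper value outside its range is refused whole. "grip" is the opening, from 0 (shut) to 1 (fully open), set as the call begins (left out, the last holds). The fingers move at their own pace and stop on an object; the grip force is fixed at half the most. Time passes only in rows, so rows that do not move let the fingers close. It gives the time, the measured TCP pose, the force and the opening at its end, in the units of the state.
- manip.state(): the state, without advancing time (a new reading comes with each control period).
- manip.grab_frame(name): name is "side" or "top" or "wrist"; returns the picture (400x640x3 uint8, blue, green, red); there is no depth.
- manip.get_calibration(name): a dict with "K" (3x3 intrinsics, pixels), "R" (3x3) and "t" (3): a world point X has camera coordinates R X + t. Camera axes: x right, y down, z forward; pixel columns grow to the right and rows downward; lengths in m; the calibration is good to about 2 mm. A picture is of the moment at which its call begins: read the wrist's pose just before it. get_calibration takes no time and is no camera call; for the wrist camera it gives the pose at the moment of the call.
- manip.job_done(): hands the job in, once; it reports no verdict.
The state is a dict: "time": time; "joint_pos": joint angles; "joint_vel": joint speeds; "joint_efforts": joint torques, N m; "tool_pos": TCP position; "tool_rot": TCP orientation; "contact_force": force on the tool from outside, world axes, zero at the start; "ft_torque": the same for the moment, N m; "gripper_width": opening from 0.0 (shut) to 1.0 (fully open).
Only numpy, scipy, OpenCV 4.12 (cv2) and the standard library are available. Lean on these libraries where they do the work, as an engineer would, in place of code of your own. Each camera call takes 0.05 s, during which the arm holds its last target.

## Working session

There is one attempt and no reset: what is moved stays moved. The work goes in short steps, Python scripts to look and compute and a tool call to move; the robot and the scene stay as the last step left them, time stands still between calls to the robot, and variables do not carry over. Pictures are saved under pics/ and viewed, and the job is handed in when it is done.

Besides the shell and the picture viewer there is one more tool, called after "Call:" by a JSON object that holds its "method" and its "body". send_rows: Moves the arm, as the interface text tells. Its arguments: {"type":"object","properties":{"steps":{"type":"array"},"grip":{"type":"number"}},"required":["steps"]}

```bash
mkdir -p pics; python3 - <<'E'
from plant import manip
import cv2,pprint
for n in("side","top"):
    cv2.imwrite(f"pics/{n}0.png",manip.grab_frame(n))
    print(n,manip.get_calibration(n))
pprint.pprint(manip.state())
E
```

```text
side {'K': array([[507.54180979,   0.        , 323.83910561],
       [  0.        , 507.54180979, 202.33373447],
       [  0.        ,   0.        ,   1.        ]]), 'R': array([[ 0.98122945, -0.19283405,  0.00194754],
       [-0.12385263, -0.63789652, -0.76009772],
       [ 0.14781505,  0.74558907, -0.64980586]]), 't': array([-0.48295154,  0.3563407 ,  0.82803259])}
top {'K': array([[416.86153617,   0.        , 316.63264009],
       [  0.        , 416.86153617, 194.28403151],
       [  0.        ,   0.        ,   1.        ]]), 'R': array([[ 0.04008725, -0.99918521, -0.00468226],
       [-0.97338154, -0.03799286, -0.22601973],
       [ 0.22565768,  0.01361813, -0.97411147]]), 't': array([0.2787296 , 0.58148543, 0.95428386])}
{'contact_force': array([0.55610105, 0.04582137, 0.12758226]),
 'ft_torque': array([-0.05020425,  0.01816833, -0.05155102]),
 'gripper_width': 0.9985128953611133,
 'joint_efforts': array([ 7.92217052e-04, -3.94905245e+01, -3.71360850e+01, -6.42289955e-07,
        3.95221316e-03, -8.95934420e-06]),
 'joint_pos': array([-1.38998893e+00,  5.32608685e-02,  1.61413734e+00, -4.90053607e-05,
        1.47600647e+00, -1.19006487e-01]),
 'joint_vel': array([ 0.00069113, -0.00173076, -0.00196329,  0.00049927, -0.00145388,
        0.00100931]),
 'time': 0.1,
 'tool_pos': array([ 0.1844713 , -0.59657173,  0.2302161 ]),
 'tool_rot': array([-9.04827290e-04,  9.88784224e-01,  1.49348374e-01, -5.23706995e-05])}
```

View pics/side0.png

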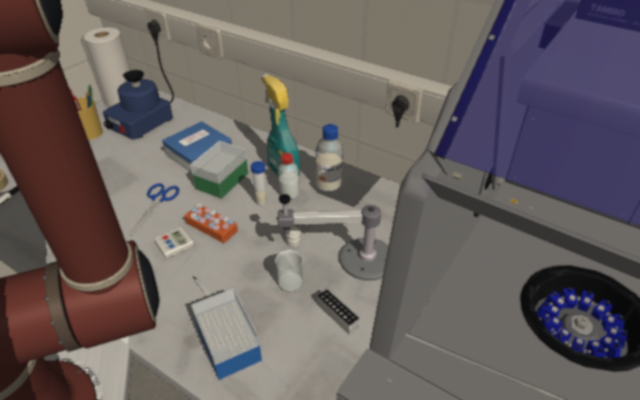

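View pics/top0.png

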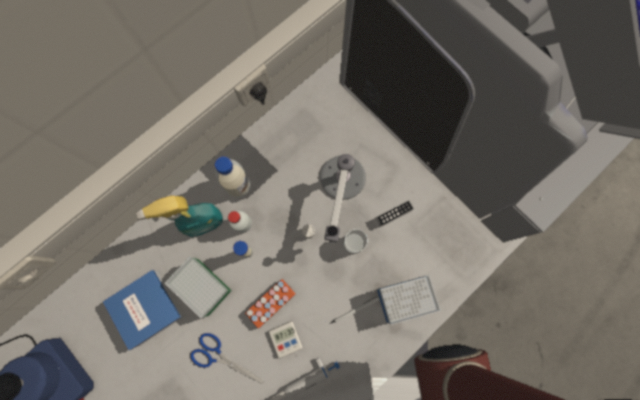

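The side view shows the stand's foot at about (366,258), the column top at (370,212), the cap at (285,199), the beaker at (289,270), the pot at (293,236) and the rack at (336,309). The top view shows the cap at (332,231), the column top at (346,161), the beaker at (355,241), the pot at (309,230) and the rack at (395,213). I'll zoom in to measure.

```bash
python3 - <<'E'
import cv2
a=cv2.imread("pics/side0.png")[170:340,240:400]; b=cv2.imread("pics/top0.png")[140:270,290:420]
cv2.imwrite("pics/s0z.png",cv2.resize(a,None,fx=3.5,fy=3.5,interpolation=cv2.INTER_CUBIC))
cv2.imwrite("pics/t0z.png",cv2.resize(b,None,fx=4.5,fy=4.5,interpolation=cv2.INTER_CUBIC))
E
```

```text
(no output)
```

View pics/s0z.png

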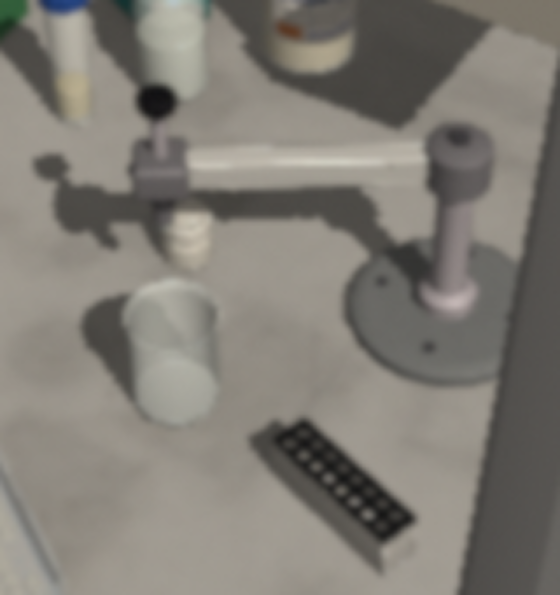

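View pics/t0z.png

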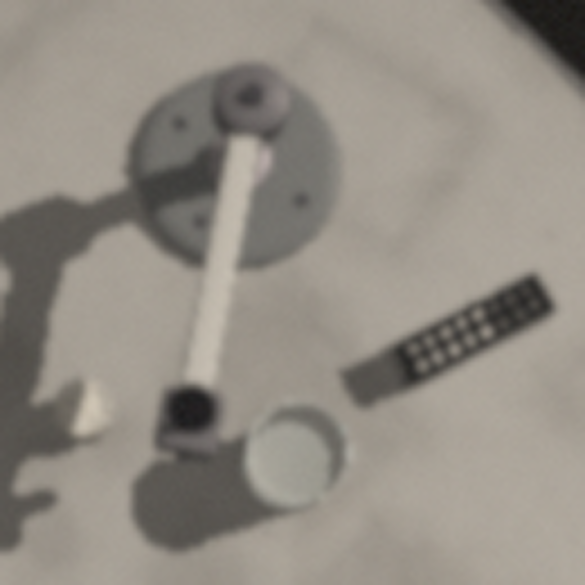

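```bash
cat > h.py <<'E'
from plant import manip
import numpy as np
def px(n,u,v,z,cal=None):
    c=cal or manip.get_calibration(n);R,t=c["R"],c["t"]
    d=R.T@np.linalg.solve(c["K"],[u,v,1]);o=-R.T@t
    return o+d*(z-o[2])/d[2]
def proj(n,X,cal=None):
    c=cal or manip.get_calibration(n)
    p=(c["K"]@(c["R"]@np.asarray(X,float).T+c["t"][:,None]));return (p[:2]/p[2]).T
def T(x,y,z):return px("top",290+(x+.5)/4.5-.5,140+(y+.5)/4.5-.5,z)
def S(x,y,z):return px("side",240+(x+.5)/3.5-.5,170+(y+.5)/3.5-.5,z)
E
python3 - <<'E'
from h import *
np.set_printoptions(precision=4,suppress=True)
for nm,f,a in [("foot",T,(235.5,167,.014)),("hub",T,(252,97,.148)),("hubS",S,(461,140,.148)),("cap",T,(190,410,.183)),("capS",S,(156,100,.183)),
 ("rim",T,(299,453,.07)),("base",T,(290,462,.0)),("rimS",S,(173,303,.07)),("baseS",S,(175,390,.0)),("pot",T,(92,405,.034)),("rackend",T,(375,372,.032)),("potS",S,(190,214,.034)),("tubecap",lambda x,y,z:px("top",x,y,z),(241,248,.115)),("redcap",lambda x,y,z:px("top",x,y,z),(235,218,.117)),("blue",lambda x,y,z:px("top",x,y,z),(222,164,.167))]:
    print(nm,f(*a))
E
```

```text
foot [0.6319 0.2382 0.014 ]
hub [0.6318 0.2371 0.148 ]
hubS [0.634  0.2366 0.148 ]
cap [0.4651 0.2645 0.183 ]
capS [0.4659 0.2625 0.183 ]
rim [0.4607 0.2031 0.07  ]
base [0.4639 0.2022 0.    ]
rimS [0.4639 0.2166 0.07  ]
baseS [0.4615 0.2125 0.    ]
pot [0.4871 0.3147 0.034 ]
rackend [0.512  0.1586 0.032 ]
potS [0.4887 0.3248 0.034 ]
tubecap [0.4273 0.4672 0.115 ]
redcap [0.4952 0.4862 0.117 ]
blue [0.6084 0.5152 0.167 ]
```

```bash
cat > ov.py <<'E'
from h import *
import cv2,sys
def ov(src,n,box,f,circs,out,cal=None):
    im=cv2.imread(src) if isinstance(src,str) else src
    x0,x1,y0,y1=box
    im=cv2.resize(im[y0:y1,x0:x1],None,fx=f,fy=f,interpolation=cv2.INTER_CUBIC)
    th=np.linspace(0,2*np.pi,60)
    for (x,y,z,r,col) in circs:
        P=np.c_[x+r*np.cos(th),y+r*np.sin(th),0*th+z]
        q=((proj(n,P,cal)-[x0,y0]+.5)*f-.5)
        cv2.polylines(im,[np.round(q).astype(int)],True,col,1)
    cv2.imwrite(out,im)
E
python3 - <<'E'
from ov import *
R,G=(0,0,255),(0,255,0)
c=[(.632,.2373,.014,.06,R),(.632,.2373,.148,.02,R),(.4655,.2637,.183,.012,R)]
for i,(x,y,col) in enumerate([(.462,.207,G)]):
    c+=[(x,y,.07,.0275,col),(x,y,0,.0275,(255,0,0))]
ov("pics/top0.png","top",(290,420,140,270),4.5,c,"pics/ovt.png")
ov("pics/side0.png","side",(240,400,170,340),3.5,c,"pics/ovs.png")
a=cv2.imread("pics/ovt.png");b=cv2.imread("pics/ovs.png");
cv2.imwrite("pics/ov1.png",np.hstack([cv2.resize(a,(400,400)),cv2.resize(b,(400,425))[:400]]))
E
```

```text
(no output)
```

View pics/ovt.png

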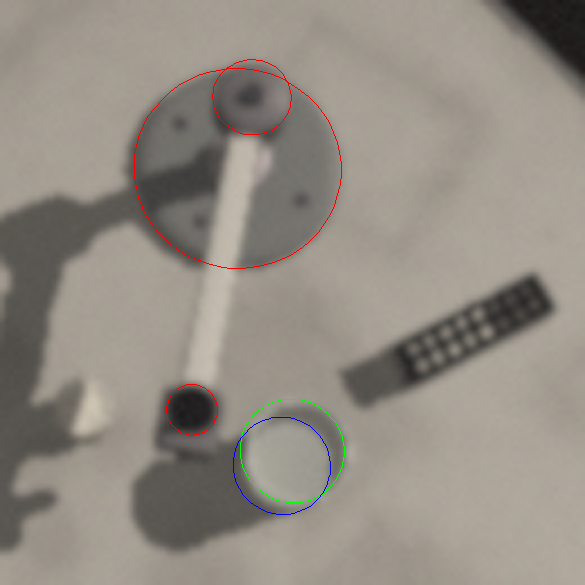

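View pics/ovs.png

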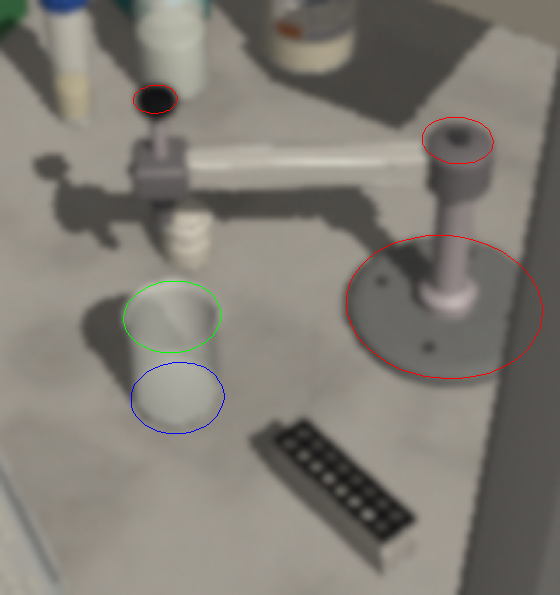

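```bash
cat >> h.py <<'E'
from scipy.spatial.transform import Rotation as Ro
def rot(q): return Ro.from_quat([q[1],q[2],q[3],q[0]])
def down(yawdeg): # tool x at yaw, z down
    c,s=np.cos(np.radians(yawdeg)),np.sin(np.radians(yawdeg))
    return Ro.from_matrix(np.array([[c,s,0],[s,-c,0],[0,0,-1]]))
def plan(targets,p=None,R=None,maxs=.06,maxr=10):
    s=manip.state()
    p=s["tool_pos"] if p is None else np.array(p); R=rot(s["tool_rot"]) if R is None else R
    for (X,yaw,n) in targets:
        X=np.array(X);D=down(yaw); rv=(R.inv()*D).as_rotvec(degrees=True)
        d=R.inv().apply(X-p)
        k=n or int(max(np.ceil(np.abs(d).max()/maxs),np.ceil(np.abs(rv).max()/maxr),1))
        print("to",X,yaw,"rows",k,"last in first-tool-axes d",d.round(4),"rv",rv.round(2))
        for i in range(k):
            d1=R.inv().apply((X-p)/(k-i)); r1=(R.inv()*D).as_rotvec(degrees=True)/(k-i)
            print("  [",", ".join(f"{v:.4f}" for v in d1),",",", ".join(f"{v:.2f}" for v in r1),"]")
            p=p+R.apply(d1);R=R*Ro.from_rotvec(r1,degrees=True)
E
python3 - <<'E'
from h import *
plan([((.37,-.2,.28),11,None),((.43,.13,.30),11,None)])
E
```

```text
to [ 0.37 -0.2   0.28] 11 rows 6 last in first-tool-axes d [ 0.2944 -0.3242 -0.0491] rv [-0.1  -0.    6.18]
  [ 0.0491, -0.0540, -0.0082 , -0.02, -0.00, 1.03 ]
  [ 0.0481, -0.0549, -0.0082 , -0.02, -0.00, 1.03 ]
  [ 0.0471, -0.0558, -0.0082 , -0.02, -0.00, 1.03 ]
  [ 0.0461, -0.0566, -0.0082 , -0.02, -0.00, 1.03 ]
  [ 0.0451, -0.0574, -0.0083 , -0.02, -0.00, 1.03 ]
  [ 0.0440, -0.0582, -0.0083 , -0.02, -0.00, 1.03 ]
to [0.43 0.13 0.3 ] 11 rows 6 last in first-tool-axes d [ 0.1219 -0.3125 -0.02  ] rv [-0. -0. -0.]
  [ 0.0203, -0.0521, -0.0033 , -0.00, -0.00, -0.00 ]
  [ 0.0203, -0.0521, -0.0033 , -0.00, -0.00, -0.00 ]
  [ 0.0203, -0.0521, -0.0033 , -0.00, -0.00, -0.00 ]
  [ 0.0203, -0.0521, -0.0033 , -0.00, -0.00, -0.00 ]
  [ 0.0203, -0.0521, -0.0033 , -0.00, -0.00, -0.00 ]
  [ 0.0203, -0.0521, -0.0033 , -0.00, -0.00, -0.00 ]
```

Call:
{"method": "send_rows", "body": {"steps": [[0.03,-0.035,-0.006,0,0,0.8],[0.03,-0.035,-0.006,0,0,0.8],[0.03,-0.035,-0.006,0,0,0.8],[0.03,-0.035,-0.006,0,0,0.8],[0.03,-0.036,-0.006,0,0,0.8],[0.03,-0.036,-0.006,0,0,0.8],[0.03,-0.036,-0.006,0,0,0.8],[0.03,-0.036,-0.006,0,0,0.6]], "grip": 0}}

```text
time: 1.1
tool_pos: [0.3468, -0.261, 0.2791]
tool_rot: [-0.0, 0.995, 0.095, -0.0]
contact_force: [0.3, -0.0, -0.7]
gripper_width: 0.004
```

```bash
python3 - <<'E'
from h import *
plan([((.40,.13,.30),11,None)],maxs=.045)
E
```

```text
to [0.4  0.13 0.3 ] 11 rows 9 last in first-tool-axes d [ 0.1264 -0.3738 -0.0208] rv [-0.02  0.01 -0.06]
  [ 0.0140, -0.0415, -0.0023 , -0.00, 0.00, -0.01 ]
  [ 0.0140, -0.0415, -0.0023 , -0.00, 0.00, -0.01 ]
  [ 0.0141, -0.0415, -0.0023 , -0.00, 0.00, -0.01 ]
  [ 0.0141, -0.0415, -0.0023 , -0.00, 0.00, -0.01 ]
  [ 0.0141, -0.0415, -0.0023 , -0.00, 0.00, -0.01 ]
  [ 0.0141, -0.0415, -0.0023 , -0.00, 0.00, -0.01 ]
  [ 0.0141, -0.0415, -0.0023 , -0.00, 0.00, -0.01 ]
  [ 0.0141, -0.0415, -0.0023 , -0.00, 0.00, -0.01 ]
  [ 0.0141, -0.0415, -0.0023 , -0.00, 0.00, -0.01 ]
```

Call:
{"method": "send_rows", "body": {"steps": [[0.016,-0.047,-0.0026,0,0,0],[0.016,-0.047,-0.0026,0,0,0],[0.016,-0.047,-0.0026,0,0,0],[0.016,-0.047,-0.0026,0,0,0],[0.016,-0.047,-0.0026,0,0,0],[0.016,-0.047,-0.0026,0,0,0],[0.016,-0.047,-0.0026,0,0,0],[0.014,-0.045,-0.0026,0,0,0]]}}

```text
time: 2.1
tool_pos: [0.3987, 0.1303, 0.2998]
tool_rot: [0.0, 0.995, 0.096, -0.0]
contact_force: [0.8, 0.2, -0.9]
gripper_width: 0.001
```

```bash
python3 - <<'E'
from h import *
import cv2,pickle
cal=manip.get_calibration("wrist");im=manip.grab_frame("wrist")
cv2.imwrite("pics/w1.png",im);pickle.dump(cal,open("w1.pkl","wb"))
print(manip.state()["tool_pos"],cal)
E
```

```text
[0.39860634 0.1346178  0.30001375] {'K': array([[281.42684134,   0.        , 322.5228682 ],
       [  0.        , 281.42684134, 198.99262582],
       [  0.        ,   0.        ,   1.        ]]), 'R': array([[ 0.19018342, -0.98174789, -0.00116019],
       [-0.93847899, -0.18214812,  0.29339265],
       [-0.28824894, -0.05470961, -0.95599132]]), 't': array([0.05213352, 0.33802647, 0.5684929 ])}
```

View pics/w1.png

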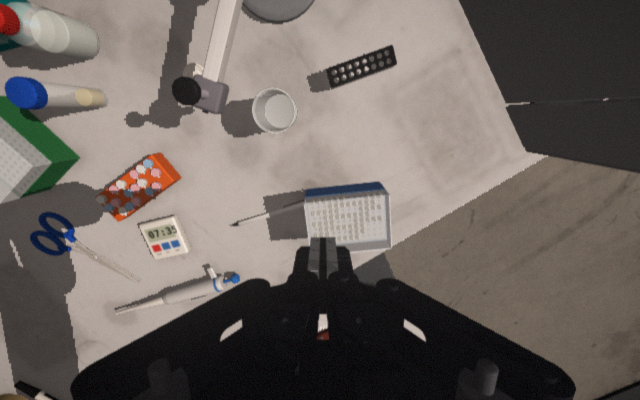

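The wrist view shows the beaker at (274,110), the cap at (186,90), the bar above it and the rack at (362,66). Next I'll overlay the estimates.

```bash
python3 - <<'E'
from ov import *
import pickle
cal=pickle.load(open("w1.pkl","rb"))
R,G=(0,0,255),(0,255,0)
c=[(.632,.2373,.014,.06,R),(.4655,.2637,.183,.012,R),(.463,.205,.07,.0275,G),(.463,.205,0,.0275,(255,0,0))]
ov("pics/w1.png","wrist",(160,320,0,150),4.5,c,"pics/ovw.png",cal)
E
```

```text
(no output)
```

View pics/ovw.png

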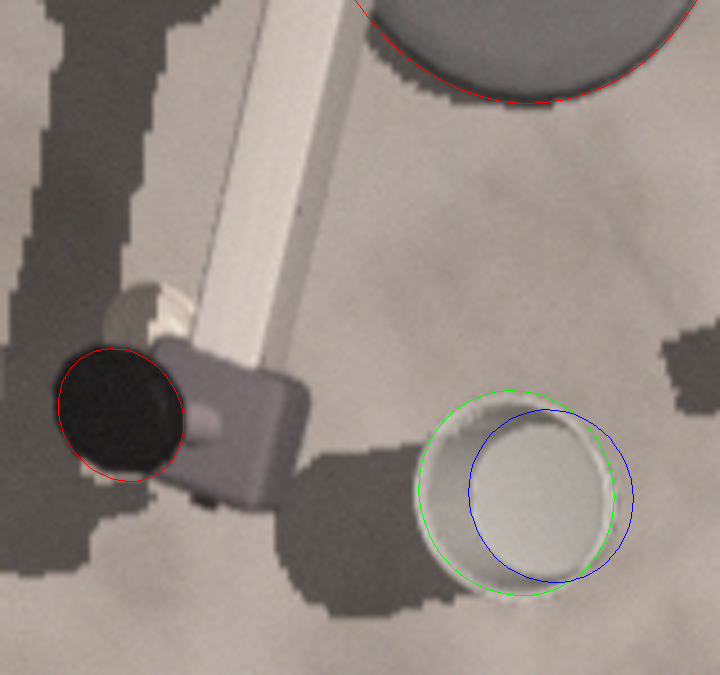

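```bash
python3 - <<'E'
from h import *
plan([((.535,.30,.22),11,5),((.535,.30,.121),11,3)])
c=manip.get_calibration("wrist");print(proj("wrist",[manip.state()["tool_pos"]]), (c["R"]@manip.state()["tool_pos"]+c["t"])[2])
E
```

```text
to [0.535 0.3   0.22 ] 11 rows 5 last in first-tool-axes d [ 0.1661 -0.1351  0.0807] rv [-0.24 -0.03  0.3 ]
  [ 0.0332, -0.0270, 0.0161 , -0.05, -0.01, 0.06 ]
  [ 0.0332, -0.0271, 0.0161 , -0.05, -0.01, 0.06 ]
  [ 0.0332, -0.0271, 0.0161 , -0.05, -0.01, 0.06 ]
  [ 0.0331, -0.0272, 0.0161 , -0.05, -0.01, 0.06 ]
  [ 0.0331, -0.0272, 0.0160 , -0.05, -0.01, 0.06 ]
to [0.535 0.3   0.121] 11 rows 3 last in first-tool-axes d [-0.     0.     0.099] rv [-0. -0. -0.]
  [ -0.0000, 0.0000, 0.0330 , -0.00, -0.00, -0.00 ]
  [ -0.0000, 0.0000, 0.0330 , -0.00, -0.00, -0.00 ]
  [ -0.0000, 0.0000, 0.0330 , -0.00, -0.00, -0.00 ]
[[321.93942522 248.38214345]] 0.15981897795192868
```

Call:
{"method": "send_rows", "body": {"steps": [[0.033,-0.027,0.016,0,0,0],[0.033,-0.027,0.016,0,0,0],[0.033,-0.027,0.016,0,0,0],[0.033,-0.027,0.016,0,0,0],[0.034,-0.027,0.016,0,0,0],[0,0,0.04,0,0,0],[0,0,0.04,0,0,0],[0,0,0.02,0,0,0]]}}

```text
time: 3.15
tool_pos: [0.5345, 0.2921, 0.1166]
tool_rot: [0.001, 0.995, 0.096, -0.002]
contact_force: [-0.2, 0.2, -0.0]
gripper_width: 0.003
```

```bash
python3 - <<'E'
from h import *
import cv2
w=manip.grab_frame("wrist");s=manip.grab_frame("side")[150:340,230:430]
cv2.imwrite("pics/w2.png",w);cv2.imwrite("pics/s2.png",cv2.resize(s,None,fx=3,fy=3))
st=manip.state();print(st["tool_pos"],st["tool_rot"],st["contact_force"])
E
```

```text
[0.53442206 0.29188505 0.11693487] [ 7.88329579e-04  9.95417410e-01  9.55818717e-02 -2.76832230e-03] [ 0.06282351 -0.19604588  0.23255679]
```

View pics/w2.png

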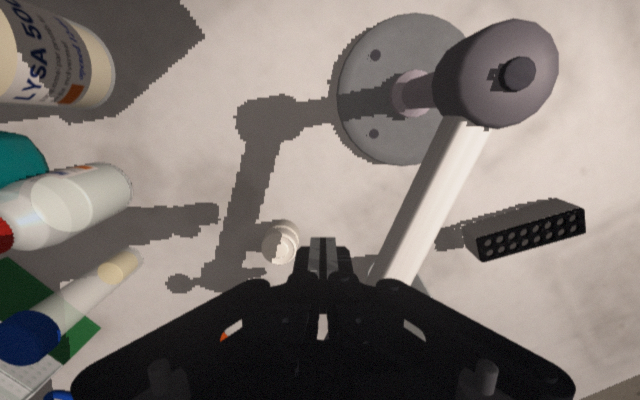

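View pics/s2.png

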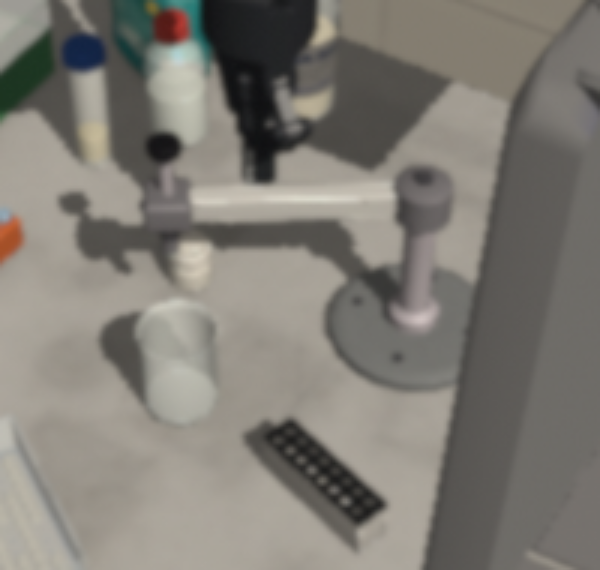

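Call:
{"method": "send_rows", "body": {"steps": [[-0.001,0.007,-0.003,0,0,0],[-0.001,0.007,0,0,0,0],[-0.001,0.007,0,0,0,0],[-0.001,0.007,0,0,0,0],[-0.001,0.006,0,0,0,0],[-0.001,0.006,0,0,0,0],[-0.001,0.005,0,0,0,0],[0,0,0,0,0,0]]}}

```text
time: 4.25
tool_pos: [0.5381, 0.2464, 0.1229]
tool_rot: [0.001, 0.995, 0.095, -0.0]
contact_force: [-0.1, -0.2, -0.3]
gripper_width: -0.001
```

```bash
python3 - <<'E'
from h import *
import cv2,pickle
cal=manip.get_calibration("wrist");w=manip.grab_frame("wrist");s=manip.grab_frame("side");t=manip.grab_frame("top")
pickle.dump(cal,open("w3.pkl","wb"))
cv2.imwrite("pics/w3.png",w);cv2.imwrite("pics/s3.png",s);cv2.imwrite("pics/t3.png",t)
z=lambda im,b:cv2.resize(im[b[2]:b[3],b[0]:b[1]],(400,400),interpolation=cv2.INTER_CUBIC)
cv2.imwrite("pics/st3.png",np.hstack([z(s,(230,400,170,340)),z(t,(290,420,140,270))]))
st=manip.state();print(st["tool_pos"],st["tool_rot"],st["contact_force"],st["time"])
E
```

```text
[0.53772481 0.2466735  0.12246141] [ 5.63729600e-04  9.95417452e-01  9.56216560e-02 -5.27193167e-04] [0.30921383 0.34502771 0.03491537] 4.4
```

View pics/w3.png

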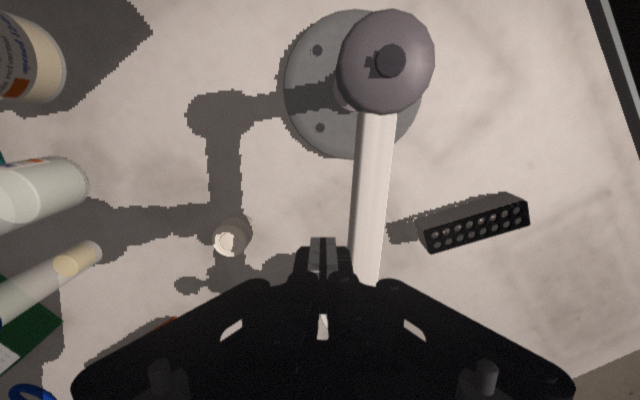

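View pics/st3.png

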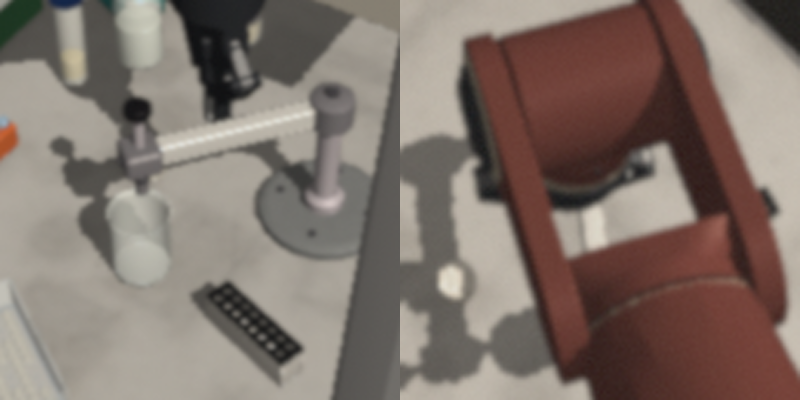

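The arm has swung partway: in the side view the cap is near (288.6,216.7), almost over the beaker. I'll compute its angle.

```bash
python3 - <<'E'
from ov import *
s=cv2.imread("pics/s3.png")
g=s[195:235,270:310].max(axis=2)
m=(g<45).astype(np.uint8);n,l,st,ce=cv2.connectedComponentsWithStats(m)
for i in range(1,n):
    if st[i,4]>20: print(ce[i]+[270,195],st[i])
s0=cv2.imread("pics/side0.png")[180:225,265:305].max(axis=2)
n,l,st,ce=cv2.connectedComponentsWithStats((s0<45).astype(np.uint8))
for i in range(1,n):
    if st[i,4]>20: print("start",ce[i]+[265,180],st[i])
C=np.array([.632,.237])
for a in range(-10,14,2):
    r=np.radians(a);X=[C[0]-.17*np.cos(r),C[1]-.17*np.sin(r),.179]
    print(a,proj("side",[X])[0].round(1),end=" ")
X=[.5377,.2467]; 
E
```

```text
[287.3625 216.4125] [13 17 10 10 80]
start [283.9516129  198.51612903] [15 15  9  9 62]
-10 [283.3 198.6] -8 [283.3 200.6] -6 [283.3 202.6] -4 [283.4 204.6] -2 [283.7 206.6] 0 [284.1 208.6] 2 [284.5 210.7] 4 [285.1 212.7] 6 [285.8 214.8] 8 [286.7 216.8] 10 [287.6 218.8] 12 [288.7 220.9]
```

Call:
{"method": "send_rows", "body": {"steps": [[-0.001,0.002,0,0,0,0],[0,0.002,0,0,0,0],[0,0,0,0,0,0]]}}

```text
time: 4.78
tool_pos: [0.5375, 0.2431, 0.1228]
tool_rot: [-0.0, 0.995, 0.096, -0.0]
contact_force: [-0.1, 1.6, -2.0]
gripper_width: -0.003
```

```bash
cat > look.py <<'E'
from ov import *
import pickle,sys
k=sys.argv[1]
s=manip.grab_frame("side");cv2.imwrite(f"pics/s{k}.png",s)
st=manip.state();print(st["tool_pos"],st["contact_force"],st["time"])
n,l,q,ce=cv2.connectedComponentsWithStats((s[195:235,270:310].max(axis=2)<45).astype(np.uint8))
for i in range(1,n):
    if q[i,4]>20: print(ce[i]+[270,195],q[i])
C=np.array([.632,.237]);R=(0,0,255)
a=np.radians(float(sys.argv[2]));z=.183-float(sys.argv[3]) if len(sys.argv)>3 else .183
X=(C[0]-.17*np.cos(a),C[1]-.17*np.sin(a),z,.012,R)
ov(s,"side",(240,400,170,340),3.5,[X,(.4625,.205,.07,.0275,(0,255,0))],f"pics/so{k}.png")
E
python3 look.py 4 10.7
```

```text
[0.53751489 0.24308889 0.12284475] [-0.16259861  1.90690177 -0.6949787 ] 4.825
[288.17073171 218.13414634] [13 19 11  9 82]
```

View pics/so4.png

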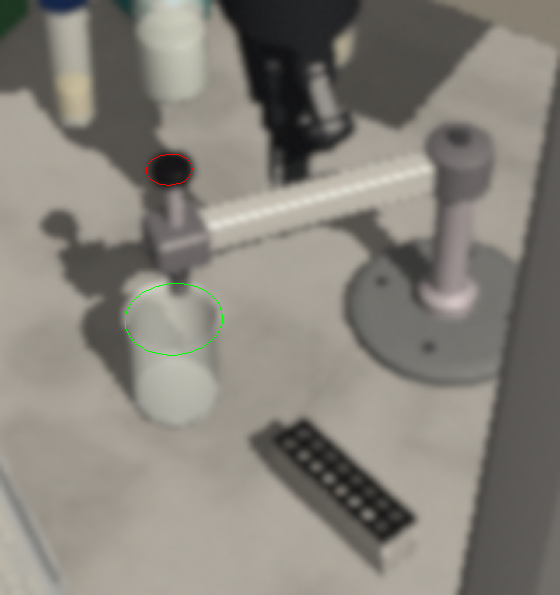

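Call:
{"method": "send_rows", "body": {"steps": [[0,-0.008,0,0,0,0],[0,-0.015,-0.005,0,0,0],[0,0,-0.05,0,0,0],[0,0,-0.06,0,0,0],[-0.04,0.02,-0.03,0,0,0],[-0.05,0.03,-0.03,0,0,0],[-0.05,0.03,-0.005,0,0,0],[-0.025,0.02,0,0,0,0]]}}

```text
time: 5.82
tool_pos: [0.3912, 0.1376, 0.3036]
tool_rot: [0.0, 0.995, 0.096, 0.002]
contact_force: [0.3, -0.7, -0.2]
gripper_width: 0.002
```

Call:
{"method": "send_rows", "body": {"steps": [[0,0,0,0,0,0],[0,0,0,0,0,0]]}}

```text
time: 6.08
tool_pos: [0.3927, 0.1385, 0.3022]
tool_rot: [-0.0, 0.995, 0.096, 0.0]
contact_force: [0.9, -0.3, -0.8]
gripper_width: -0.001
```

```bash
cat > lw.py <<'E'
from ov import *
import pickle,sys
k=sys.argv[1];a=np.radians(float(sys.argv[2]));z=.183-float(sys.argv[3])
st=manip.state();cal=manip.get_calibration("wrist");w=manip.grab_frame("wrist");cv2.imwrite(f"pics/w{k}.png",w)
print(st["tool_pos"],st["time"])
C=np.array([.632,.237]);R=(0,0,255);D=np.array([-np.cos(a),-np.sin(a)])
P=C+.17*D
c=[(*C,.014,.06,R),(*C,.148,.02,R),(*P,z,.012,R),(.463,.205,.07,.0275,(0,255,0))]
q=proj("wrist",[[*P,z]],cal)[0].astype(int);print(q)
x0=int(np.clip(q[0]-80,0,480));y0=int(np.clip(q[1]-75,0,250))
ov(w,"wrist",(x0,x0+160,y0,y0+150),4.5,c,f"pics/wo{k}.png",cal)
E
python3 lw.py 5 10.2 0
```

```text
[0.39272389 0.13847299 0.30221323] 6.075
[261 101]
```

View pics/wo5.png

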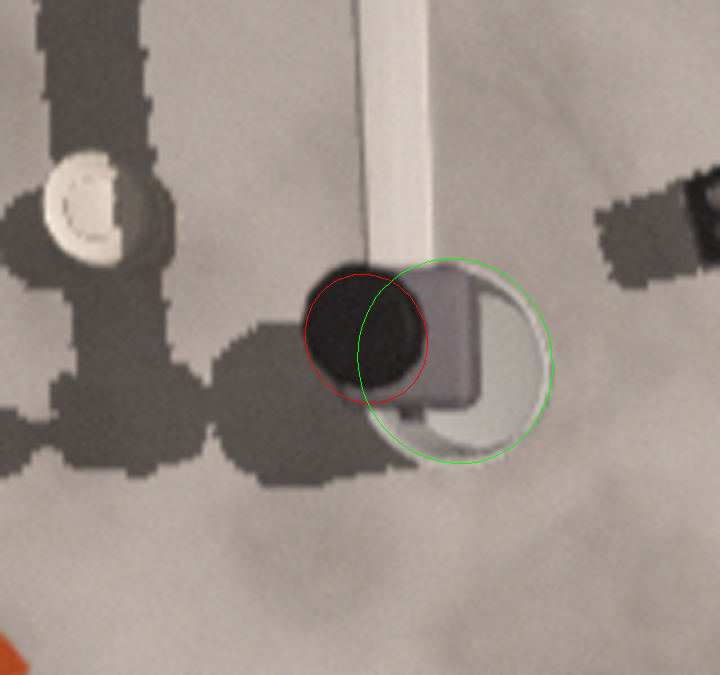

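```bash
python3 - <<'E'
from h import *
q=[261-80,101-75]
p=px("wrist",q[0]+(365.5)/4.5-.4,q[1]+326/4.5-.4,.183);print(p)
d=p[:2]-[.632,.237];print(np.hypot(*d),np.degrees(np.arctan2(-d[1],-d[0])))
E
```

```text
[0.46709955 0.2073613  0.183     ]
0.16754286502554572 10.189372859228232
```

```bash
python3 - <<'E'
from h import *
plan([((.467,.207,.205),11,5)])
E
```

```text
to [0.467 0.207 0.205] 11 rows 5 last in first-tool-axes d [ 0.0859 -0.053   0.0969] rv [-0.01 -0.01  0.02]
  [ 0.0172, -0.0106, 0.0194 , -0.00, -0.00, 0.00 ]
  [ 0.0172, -0.0106, 0.0194 , -0.00, -0.00, 0.00 ]
  [ 0.0172, -0.0106, 0.0194 , -0.00, -0.00, 0.00 ]
  [ 0.0172, -0.0106, 0.0194 , -0.00, -0.00, 0.00 ]
  [ 0.0172, -0.0106, 0.0194 , -0.00, -0.00, 0.00 ]
```

Call:
{"method": "send_rows", "body": {"steps": [[0.02,-0.013,0,0,0,0],[0.022,-0.013,0.005,0,0,0],[0.022,-0.013,0.015,0,0,0],[0.022,-0.014,0.03,0,0,0],[0,0,0.03,0,0,0],[0,0,0.017,0,0,0],[0,0,0,0,0,0],[0,0,0,0,0,0]]}}

```text
time: 7.12
tool_pos: [0.4675, 0.2066, 0.2061]
tool_rot: [-0.0, 0.995, 0.096, 0.001]
contact_force: [-0.0, 0.4, -0.4]
gripper_width: 0.001
```

```bash
python3 look.py 6 10.2; python3 - <<'E'
from h import *
import cv2
cv2.imwrite("pics/w6.png",manip.grab_frame("wrist"))
E
```

```text
[0.46769722 0.20655394 0.20646485] [ 0.0244302   0.40800596 -0.25010816] 7.175
[289.02197802 199.97802198] [13  0 13 13 91]
[288.83823529 218.10294118] [14 19 10  9 68]
```

View pics/so6.png

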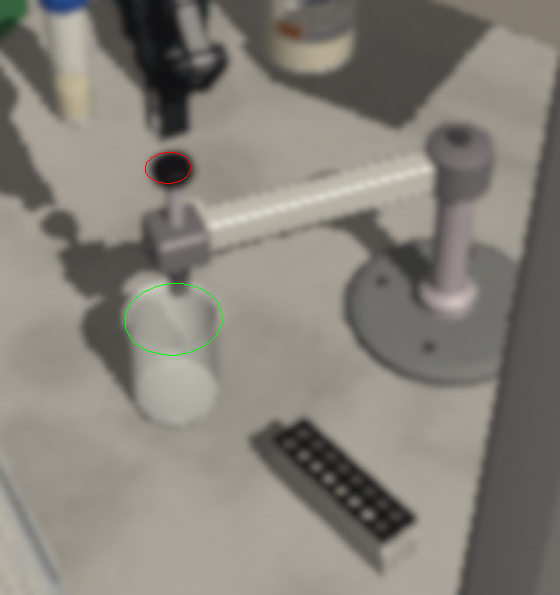

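View pics/w6.png

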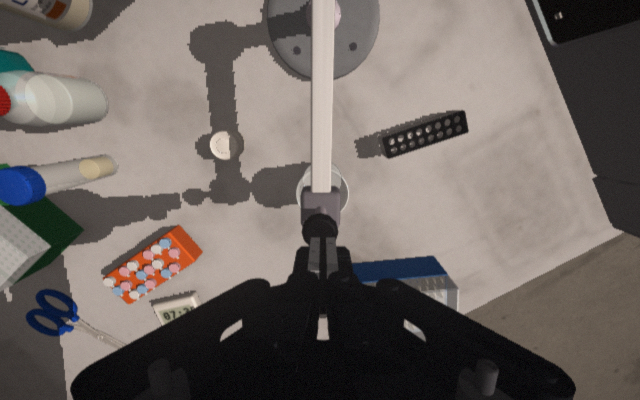

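Call:
{"method": "send_rows", "body": {"steps": [[0,0,0.012,0,0,0],[0,0,0.01,0,0,0],[0,0,0.007,0,0,0],[0,0,0.007,0,0,0],[0,0,0.007,0,0,0],[0,0,0.006,0,0,0]]}}

```text
time: 7.98
tool_pos: [0.4668, 0.2063, 0.1553]
tool_rot: [0.0, 0.995, 0.096, -0.0]
contact_force: [-1.0, 0.4, 3.2]
gripper_width: 0.004
```

```bash
python3 look.py 7 10.2 .025; python3 - <<'E'
from h import *
print(proj("side",[[.467,.2074,.081],[.467,.2074,.046]]))
E
```

```text
[0.46664576 0.20624432 0.15448109] [0.98275476 0.23285293 0.72144599] 8.025
[286.70532915 208.88714734] [  7   0  24  34 319]
[[291.04482028 255.48959883]
 [291.74089262 267.52065905]]
```

View pics/so7.png

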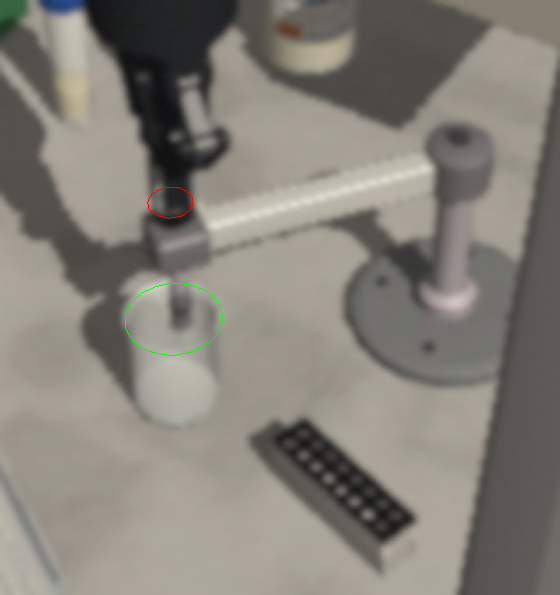

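The side view shows the probe going down inside the rim at (180,320) in the zoom, with the beaker where it was. I'll press on to the stop in small steps.

Call:
{"method": "send_rows", "body": {"steps": [[0,0,0.003,0,0,0],[0,0,0.003,0,0,0],[0,0,0.001,0,0,0],[0,0,0.001,0,0,0],[0,0,0,0,0,0]]}}

```text
time: 8.65
tool_pos: [0.4668, 0.2063, 0.148]
tool_rot: [0.0, 0.995, 0.096, -0.0]
contact_force: [-2.5, -1.2, 3.9]
gripper_width: 0.001
```

Call:
{"method": "send_rows", "body": {"steps": [[0,0,0.001,0,0,0],[0,0,0.001,0,0,0],[0,0,0,0,0,0]]}}

```text
time: 9.02
tool_pos: [0.4669, 0.2064, 0.1478]
tool_rot: [0.0, 0.995, 0.096, -0.0]
contact_force: [-6.1, -2.5, 12.4]
gripper_width: 0.0
```

Call:
{"method": "send_rows", "body": {"steps": [[0,0,-0.003,0,0,0],[0,0,-0.01,0,0,0],[0,0,-0.03,0,0,0],[0,0,-0.05,0,0,0],[-0.02,0.01,-0.05,0,0,0],[-0.04,0.02,-0.015,0,0,0],[-0.025,0.02,0,0,0,0],[0,0,0,0,0,0]]}}

```text
time: 10.02
tool_pos: [0.3925, 0.1404, 0.3045]
tool_rot: [-0.0, 0.995, 0.095, 0.001]
contact_force: [0.9, 0.4, 0.3]
gripper_width: 0.004
```

```bash
python3 look.py 8 10.2 .035; python3 lw.py 8 10.2 .035
```

```text
[0.39286224 0.14084155 0.30408834] [ 0.76471384 -0.52299745 -0.08625853] 10.075
[289.25396825 231.34920635] [14 33 11  7 63]
[0.39286224 0.14084155 0.30408834] 10.075
[271 103]
```

View pics/so8.png

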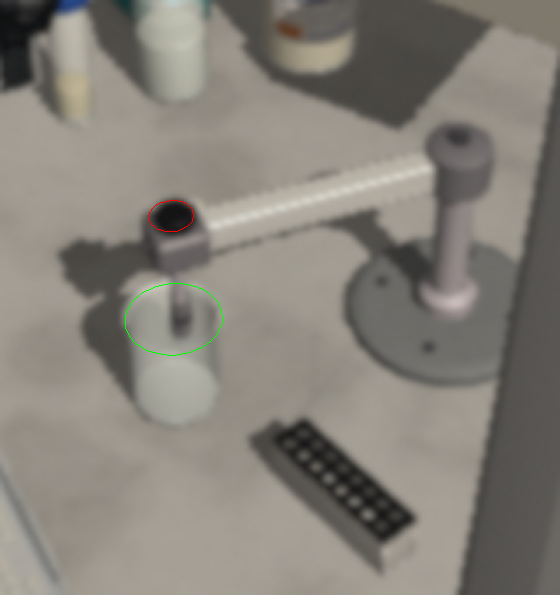

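View pics/wo8.png

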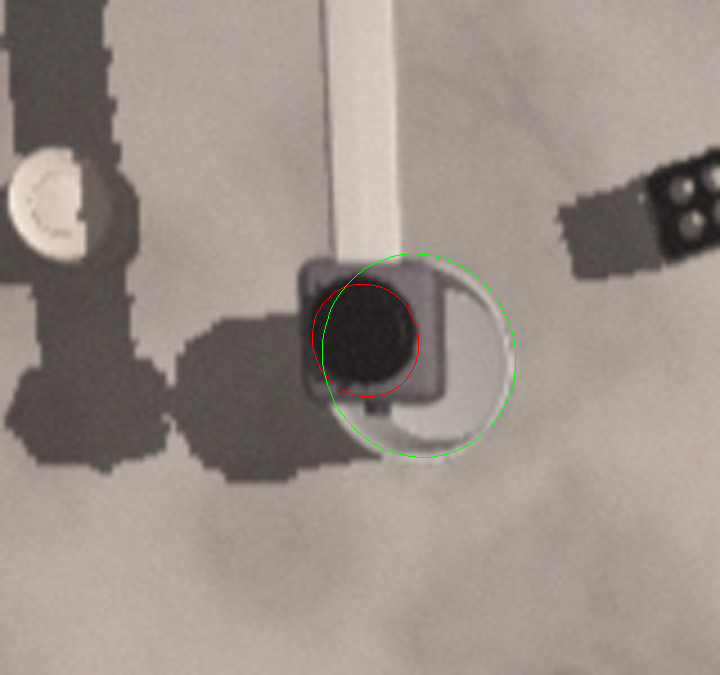

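Both views show the cap down at the height expected at the stop. The probe hangs inside the beaker, the beaker still matches its original outline, and the hand is clear.

```bash
python3 -c "
from plant import manip
print(manip.job_done())"
```

```text
the job is handed in; nothing more can be done
None
```

The probe is over the beaker, pressed to its stop and standing inside it. I handed the job in at about 10 s of robot time.

- **Swing:** I pushed the side of the bar with the shut fingertips and turned the arm about 19–20°. From the wrist camera, the probe is about 1.5 mm from the beaker's middle along the sweep. It is also about 4 mm off radially, which the swing cannot change.
- **Press:** I pushed the cap straight down until it stopped at 147.8 mm. The force rose from 4 to 12 N with almost no further movement there, against the 148 mm given for the stop.
- **Last checks:** In the final side and wrist pictures the cap is at its stop height and the probe is inside the rim. The beaker still matches its starting outline, and I saw no movement of the pot or rack. The hand is well clear, at about 0.30 m height and with no significant force on it.
- **Disagreement:** My first beaker estimates from the top and side cameras differed by about 10 mm in y. The cause was most likely the beaker's tapered base. The wrist camera's view of the rim settled it to about 1–2 mm.

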